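Fit the drive cog on the turning display stand

TASK

The turning display stand for the gift packs is being put together. Take the large cog, turn it so that the wide slot in its bore matches the wide spline of the keyed hub on the round oak stand, slide it down the hub until it lies flat and fully home on the stand, and let go. Leave the small cog, the striped gift bar and the canister where they are.

Things in the scene. Friction and masses are not known exactly. Their poses are not given: they have to be found in the camera images.
- drive_cog_sleeve (a point): LARGE cog, aluminium, 0.3 kg, loose, flat on the table. Flange 108 mm across 24 teeth, 10 mm thick; on it a round sleeve, 51 mm outside diameter, up to 54 mm above the cog's underside: grip it across its outside, anywhere round it. This point: on the axis, 32 mm above the underside, half-way up the free sleeve. +x points to the wide slot, z up.
- drive_cog_slot (a point): The LARGE cog's wide (master) slot: this point is in it, 17 mm from the axis on +x, level with the sleeve's top (54 mm above the underside). The bore goes right through: 25 mm across, slots reach 21 mm from the axis: the wide one (76 degrees wide) on +x, two narrow ones (36 degrees) at 120 and 240. A small raised bar on the flange also marks +x.
- hub_seat (a point): The fixed stand: oak disc 160 mm in diameter, top 24 mm above the table, on it a steel washer 68 mm in diameter, 4 mm thick, from which the keyed hub rises. This point: hub axis at the washer's top, 28 mm above the table, where the cog's underside rests when fully home (sleeve point then 32 mm above this point). +x points to the hub's wide spline, z up. A small steel bar on the oak also marks +x.
- hub_tip (a point): Top of the steel hub, 60 mm above the seat. Core 20 mm in diameter, splines reach 18 mm from the axis: wide master spline (56 degrees) on +x, narrow ones (16 degrees) at 120 and 240. Splines are full up to 32 mm above the seat, taper off by 42 mm; above is a cone nose, 6 mm wide at the tip. The cog slips on with about 2 mm and 10 degrees play each way, only with both +x axes alike.
- small_cog_center (a point): The SMALL cog, bare aluminium, loose, a bystander: 76 mm across its 16 teeth, 40 mm high, with a sleeve of the same 51 mm diameter and three equal narrow slots (it does not fit the hub). This point is on its axis, 20 mm above its underside. Leave it alone.
- striped_bar_center (a point): A gift bar in orange striped paper, 70 x 189 x 47 mm, its long side along this frame's y, loose, a bystander; this point is its centre. Leave it alone.
- canister_center (a point): A round green canister with a wooden lid, 64 mm in diameter, 75 mm high, loose, a bystander; this point is its centre. Leave it alone.
Things that resemble listed ones, but are neither listed nor needed, are in the scene too. What is shaped like the part that bears drive_cog_sleeve but blue or yellow is not meant.

How it is judged (in metres and radians):
At the end, for the whole second after the job is handed in: The large cog is on the hub with its axis within 10 mm of the hub's, its underside within 5 mm of the washer, level within 0.1 rad, its master slot within 0.35 rad of the master spline; the small cog, the striped bar and the canister are each within 30 mm of where they started (horizontal distance between drive_cog_sleeve and hub_seat below 0.01 m and z of drive_cog_sleeve in the frame of hub_seat between 0.027 and 0.037 m and angle between drive_cog_sleeve's own z axis and vertical below 0.1 rad and angle between the x axis of drive_cog_sleeve and the x axis of hub_seat, either way round below 0.35 rad and distance of each of small_cog_center, striped_bar_center, canister_center from where it was at the start of the episode below 0.03 m); the robot touches nothing.
It fails at once if the small cog is moved by more than 30 mm (distance of small_cog_center from where it was at the start of the episode above 0.03 m).
It fails at once if the striped gift bar is moved by more than 30 mm (distance of striped_bar_center from where it was at the start of the episode above 0.03 m).
It fails at once if the canister is moved by more than 30 mm (distance of canister_center from where it was at the start of the episode above 0.03 m).
It also fails if it takes over 35 s, if anything falls off the work surface, if the arm or the gripper's body presses on something with over 40 N, if the wrist force passes 120 N, or if a joint passes its speed limit or range.

ROBOT

A 6-joint arm with a two-finger parallel gripper is mounted at the origin on a cart in front of the work surface, level with it; the furniture and walls round the work are solid. World frame = base frame: x ahead of the robot, y to its left, z up, the work surface at z = 0. Lengths are in m, angles in degrees, forces in N, time in s.
With the tool pointing down it reaches from about 0.425 to 0.95 m from the base axis. Payload 3.5 kg.
Tool frame: the origin (TCP) lies midway between the tips of the shut fingers; the grasp point (between the pads) lies 19 mm behind it; z points along the fingers, x is the direction in which the jaws open and shut, and the axes are right-handed (so a half turn about z gives the same grasp; the last joint's range is limited). The gripper opens to 85 mm and grips with 20 to 120 N. Pads are 22 mm wide; open, the fingers measure 114 mm over their backs; the gripper's body (76 mm by 85 mm) begins 54 mm behind the grasp point. The pads swing forward as they close: fully open they stand 13 mm farther back than shut.
Start: joints at [-76.49, 16.404, 90.338, -0, 73.258, -8.594], TCP at [0.254, -0.625, 0.231] pointing down, gripper open.
Joint ranges: [-158.93, 158.93], [-51.34, 127.21], [12.03, 142.37], [-87.48, 267.48], [13.55, 161.25], [-162.69, 162.69]. Speed limits (degrees/s): [159.86, 159.86, 180, 180, 180, 180].

INTERFACE

Orientations are given as a 3x3 rotation matrix whose columns are the frame's x, y, z axes.
In Python, from rig import robot, viewer gives the robot as it stands. Calls block until the motion is done:
- robot.move_to(position, orientation): joint-space move of the TCP to a pose.
- robot.move_straight(position, rotation=None, v=0.15, force_limit=None): straight line of the TCP; rotation=None keeps the orientation; v is the mean speed in m/s. With force_limit (N) it stops when the force on the tool has changed by that much, and returns True; else False.
- robot.move_j(angles): joint-space move.
- robot.gripper_open() and robot.grasp(strength=None): open the fingers fully, or close them until they stop; strength is the grip in N (None keeps the last).
- robot.pause(seconds).
- robot.inverse_kinematics(position, orientation): joint angles nearest the present ones, or None.
- viewer.get_image(name): name is "scene" or "side" or "wrist"; returns a dict with "color" (384x512x3 uint8, red, green, blue), "K" (3x3 intrinsics, pixels), "R" (3x3) and "t" (3): a world point X has camera coordinates R X + t; the wrist camera has in their place "mount" (4x4, takes a point from camera to tool coordinates, whose origin is the TCP and whose axes are the tool frame's). Camera axes: x right, y down, z forward; pixel columns grow to the right and rows downward; lengths in m; the calibration is good to about 2 mm. A picture is of the moment at which its call begins: read the wrist's pose just before it. There is no depth.
A pose or a line that the arm cannot do raises robot.IKError and nothing moves.
- robot.sign_off(): hands the job in, once; it reports no verdict.
Readings, each from a call of its own:
- robot.get_time_s(): time.
- robot.get_q(): joint angles.
- robot.get_dq(): joint speeds.
- robot.get_joint_torque(): joint torques, N m.
- robot.get_eef_pos(): TCP position.
- robot.get_tcp_rot(): TCP orientation.
- robot.get_force(): force on the tool from outside, world axes, zero at the start.
- robot.get_moment(): the same for the moment, N m.
- robot.get_opening(): finger opening in m.
Only numpy, scipy, OpenCV 4.12 (cv2) and the standard library are available. Lean on these libraries where they do the work, as an engineer would, in place of code of your own. Each camera call takes 0.05 s, during which the arm holds its last target. There are 200 camera calls.

## Working session

There is one attempt and no reset: what is moved stays moved. The work goes in short steps, each a Python script; the robot and the scene stay as the last script left them, time stands still between calls to the robot, and variables do not carry over. Pictures are saved under pics/ and viewed, about 8 in all and at most 12, crops included, and the job is handed in when it is done.

```bash
mkdir -p pics; ls; python3 - <<'E'
from rig import robot, viewer
import cv2,numpy as np
for n in("scene","side","wrist"):
    d=viewer.get_image(n); cv2.imwrite(f"pics/{n}0.png",d["color"][:,:,::-1]); np.savez(f"pics/{n}0.npz",**d)
    print(n,{k:np.round(v,3).tolist() for k,v in d.items() if k!="color"})
print(robot.get_time_s())
a=cv2.imread("pics/scene0.png");cv2.imwrite("pics/scene0b.png",cv2.resize(a,(800,600),interpolation=3))
a=cv2.imread("pics/side0.png");cv2.imwrite("pics/side0b.png",cv2.resize(a,(800,600),interpolation=3))
E
```

```text
pics
scene {'K': [[444.49, 0.0, 248.687], [0.0, 444.49, 189.446], [0.0, 0.0, 1.0]], 'R': [[-0.809, -0.587, -0.016], [-0.33, 0.478, -0.814], [0.486, -0.654, -0.58]], 't': [0.465, 0.216, 1.254]}
side {'K': [[416.3, 0.0, 257.423], [0.0, 416.3, 192.363], [0.0, 0.0, 1.0]], 'R': [[-1.0, -0.003, -0.008], [0.005, 0.535, -0.845], [0.007, -0.845, -0.535]], 't': [0.519, 0.029, 1.514]}
wrist {'K': [[279.22, 0.0, 254.798], [0.0, 279.22, 188.05], [0.0, 0.0, 1.0]], 'mount': [[1.0, -0.001, 0.001, 0.0], [0.0, 0.964, 0.266, -0.067], [-0.002, -0.266, 0.964, -0.142], [0.0, 0.0, 0.0, 1.0]]}
0.15
```

View pics/scene0b.png

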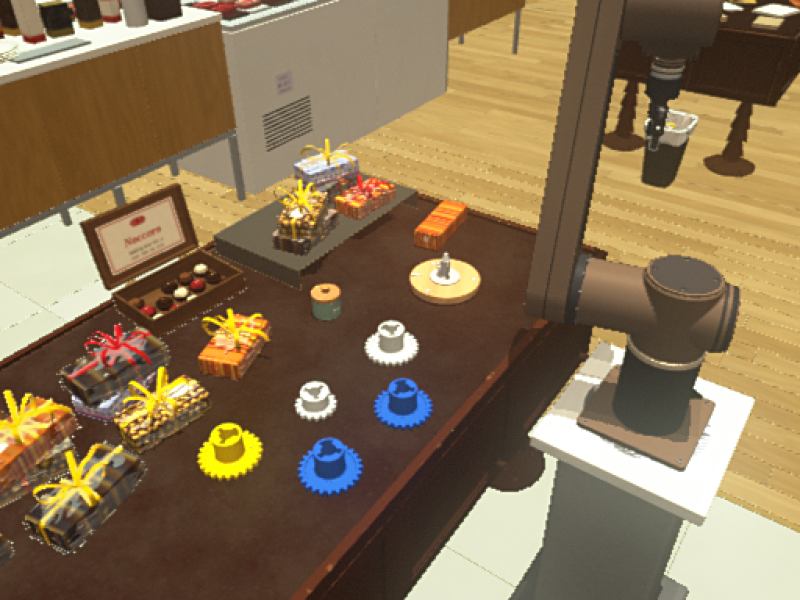

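View pics/side0b.png

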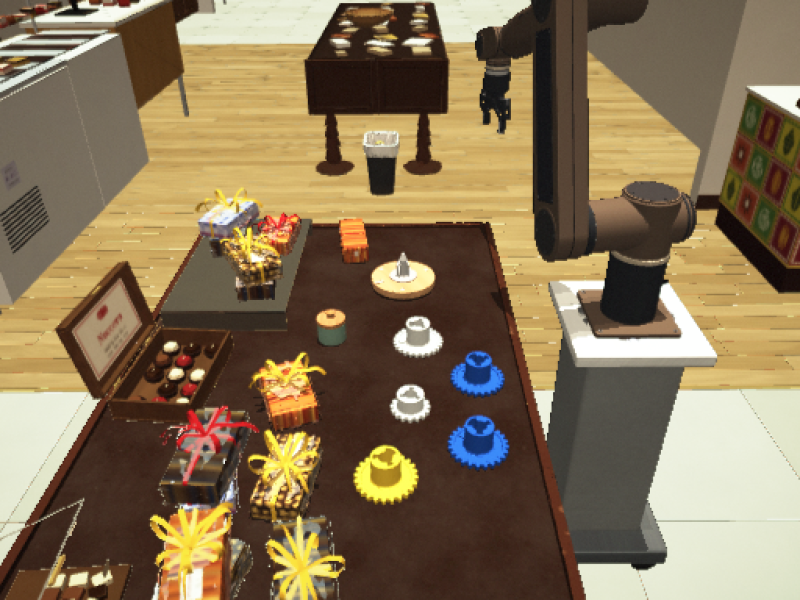

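The large silver cog is at about (391,330) in scene and (418,327) in side. The hub is at (445,265) and (402,265). The small cog, canister and bar are beyond or behind the cog. I'll triangulate roughly and then look from near with the wrist camera.

```bash
cat > h.py <<'E'
import numpy as np,cv2
from rig import robot,viewer
def ray(d,p):
    R,t=d["R"],d["t"]; c=-R.T@t
    v=R.T@np.linalg.solve(d["K"],[p[0],p[1],1.]); return c,v
def at_z(d,p,z):
    c,v=ray(d,p); return c+v*(z-c[2])/v[2]
def proj(d,X):
    u=d["K"]@(d["R"]@np.asarray(X,float)+d["t"]); return u[:2]/u[2]
def wrist(name):
    P=robot.get_eef_pos();T=np.array(robot.get_tcp_rot())
    d=dict(viewer.get_image("wrist"));M=d.pop("mount")
    Rc=T@M[:3,:3]; c=np.array(P)+T@M[:3,3]
    d["R"]=Rc.T; d["t"]=-Rc.T@c
    np.savez(f"pics/{name}.npz",**d); cv2.imwrite(f"pics/{name}.png",d["color"][:,:,::-1]); return d
def down(a): # tool x axis at angle a deg, z down
    a=np.radians(a);c,s=np.cos(a),np.sin(a); return np.array([[c,s,0],[s,-c,0],[0,0,-1.]])
E
python3 - <<'E'
from h import *
S=np.load("pics/scene0.npz");D=np.load("pics/side0.npz")
for n,a,b,z in [("cogtop",(391,326),(418,322),.054),("hubtip",(446,255),(403,254),.088),("can lid",(326,290),(331,316),.075),("small top",(316,386),(411,390),.04),("bar",(442,218),(353,232),.047),("blue1",(404,385),(478,358),.054),("disp",(300,280),(287,310),0)]:
    print(n,at_z(S,np.array(a)*.64,z).round(3),at_z(D,np.array(b)*.64,z).round(3))
print(robot.get_tcp_rot().round(2))
E
```

```text
cogtop [0.491 0.105 0.054] [0.484 0.112 0.054]
hubtip [ 0.514 -0.137  0.088] [ 0.516 -0.132  0.088]
can lid [0.659 0.105 0.075] [0.669 0.118 0.075]
small top [0.51  0.314 0.04 ] [0.501 0.319 0.04 ]
bar [ 0.65  -0.337  0.047] [ 0.654 -0.337  0.047]
blue1 [0.371 0.232 0.054] [0.368 0.239 0.054]
disp [0.81  0.029 0.   ] [ 0.791 -0.02   0.   ]
[[ 0.38 -0.93 -0.  ]
 [-0.93 -0.38  0.  ]
 [-0.   -0.   -1.  ]]
```

```bash
python3 - <<'E'
from h import *
a=90 if robot.inverse_kinematics([.515,-.135,.23],down(90)) is not None else -90
q=[robot.inverse_kinematics([.515,-.135,.23],down(x)) for x in(90,-90)]
print([None if x is None else np.round(x,1) for x in q])
robot.move_to([.515,-.135,.23],down(a)); wrist("hub")
robot.move_to([.488,.108,.20],down(a)); wrist("cog")
print(a,robot.get_time_s())
A=cv2.imread("pics/hub.png");B=cv2.imread("pics/cog.png")
from h import np
for n,i,X in(("hub",A,[.515,-.135,.05]),("cog",B,[.488,.108,.054])):
    p=proj(np.load(f"pics/{n}.npz"),X);print(n,p)
    x0,y0=int(p[0]-80),int(p[1]-75);x0=max(x0,0);y0=max(y0,0);c=i[y0:y0+150,x0:x0+160];print(x0,y0,c.shape)
    cv2.imwrite(f"pics/{n}c.png",cv2.resize(c,None,fx=4,fy=4,interpolation=2))
E
```

```text
[array([ -25.6,   -1.6,  110.4,   -0. ,   71.2, -115.6]), array([-25.6,  -1.6, 110.4,  -0. ,  71.2,  64.4])]
90 3.225
hub [256.1580451 170.3618068]
176 95 (150, 160, 3)
cog [256.49542835 176.32374629]
176 101 (150, 160, 3)
```

View pics/hubc.png

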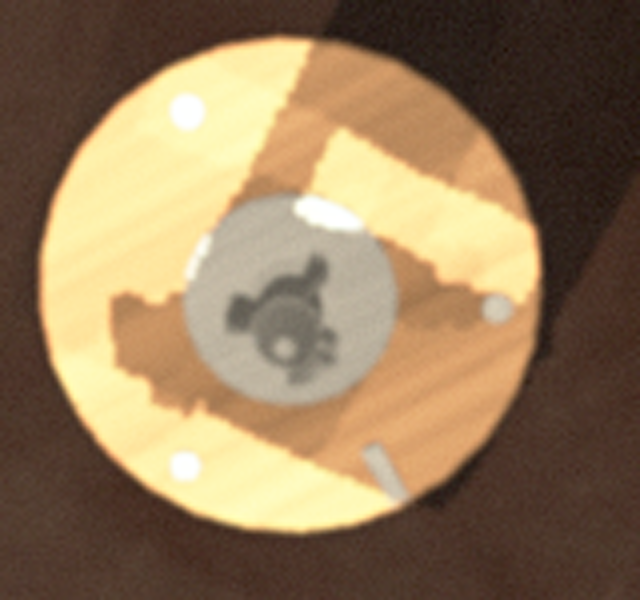

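View pics/cogc.png

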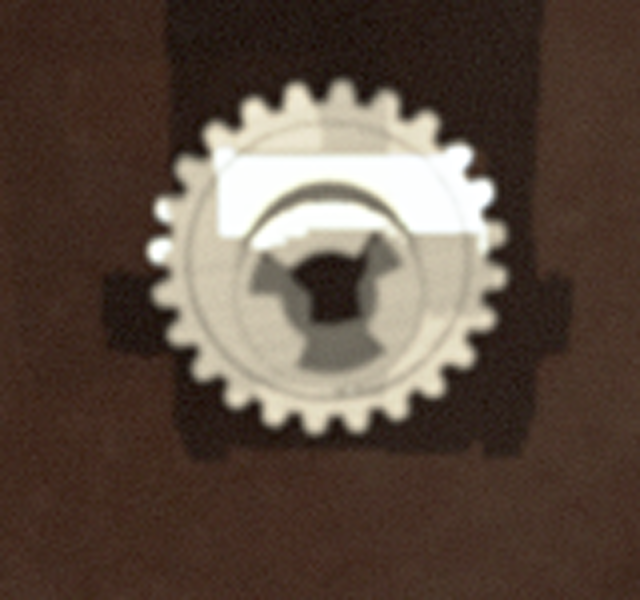

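Hub crop: the washer centre is at (291,299), the marker bar at (385,473), and the narrow splines are upper right and left. Cog crop: the sleeve rim centre is about (330,304), the wide slot mouth about (342,362), and the narrow slots are at (268,275) and (383,247).

```bash
python3 - <<'E'
from h import *
H=np.load("pics/hub.npz");C=np.load("pics/cog.npz")
f=lambda d,o,p,z:at_z(d,np.array(o)+(np.array(p)+.5)/4-.5,z)
ho=(176,95);co=(176,101)
ang=lambda v:np.degrees(np.arctan2(v[1],v[0])).round(1)
w=f(H,ho,(291,299),.028);e=f(H,ho,(291,284),.024);t=f(H,ho,(286,347),.088)
print("hub washer,disc,tip",w,e,t)
for p in((372,450),(403,498),(387,474)): print("bar",ang(f(H,ho,p,.026)-w))
for p,o in(((317,268),-120),((238,312),-240)): print("spline",ang(f(H,ho,p,.060)-w))
s=f(C,co,(330,304),.054);g=f(C,co,(328,257),.008);print("cog",s,g)
for p in((342,362),(268,275),(383,247)):
    v=f(C,co,p,.054)-s;print("slot",ang(v),np.linalg.norm(v))
for d,o,c,r,z in((H,ho,w,.034,.028),(C,co,s,.0255,.054),(C,co,s,.054,.01)):
    for k in range(0,360,90):
        X=[c[0]+r*np.cos(np.radians(k)),c[1]+r*np.sin(np.radians(k)),z];print(((proj(d,X)-o)*4).round(),end=' ')
    print()
E
```

```text
hub washer,disc,tip [ 0.51833622 -0.14470612  0.028     ] [ 0.51432586 -0.14477282  0.024     ] [ 0.51881032 -0.1445806   0.088     ]
bar 27.2
bar 28.4
bar 27.8
spline 152.0
spline -101.1
cog [0.48832782 0.10972627 0.054     ] [0.48443497 0.10954309 0.008     ]
slot 11.5 0.01631594499678591
slot -115.6 0.0181023523195754
slot 137.9 0.020581506669743687
[290. 401.] [398. 297.] [289. 188.] [181. 298.] 
[328. 394.] [425. 302.] [329. 206.] [232. 303.] 
[327. 437.] [506. 269.] [328.  86.] [149. 269.]
```

The hub is at (0.5185, −0.1447) with its spline at about 28°. The cog is at (0.487, 0.1097) with its slot at about 11.3°. Sizes and heights match what was given. Grasp next.

```bash
python3 - <<'E'
from h import *
R=down(90); c=np.array([.4875,.1097])
robot.move_straight([*c,.019],R,v=.12,force_limit=15)
print(robot.get_eef_pos())
robot.grasp(60); robot.pause(.2); print("open",robot.get_opening(),robot.get_force())
robot.move_straight([*c,.14],v=.12); print(robot.get_opening(),robot.get_force())
robot.move_to([.5185,-.1447,.14],down(90+16.5)); print(robot.get_eef_pos(),robot.get_time_s())
d=wrist("held"); cv2.imwrite("pics/heldb.png",cv2.resize(d["color"][60:,100:420,::-1],None,fx=2,fy=2,interpolation=2)[:600])
E
```

```text
[0.48820423 0.10973878 0.01978888]
open 0.04989166670279991 [-0.38939627  0.01825318  5.83316194]
0.0496460185344319 [-0.10270655 -0.38417419 -2.96728968]
[ 0.51813369 -0.14387692  0.13931073] 7.675
```

View pics/heldb.png

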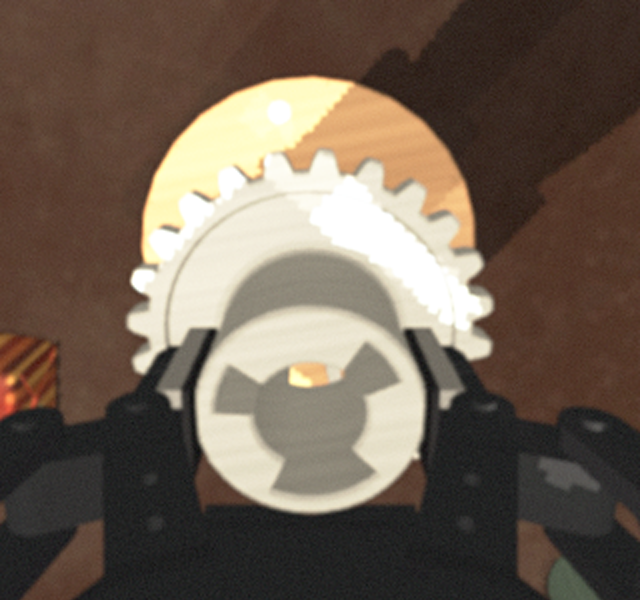

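The held cog's rim centre is at about (311,410) in the crop, with the wide slot mouth at (325,488) and the narrow slots at about (232,390) and (378,368). I'll compute its in-hand centre and angle.

```bash
python3 - <<'E'
from h import *
d=np.load("pics/held.npz");o=np.array([100,60]);z=.1393+.0342
f=lambda p:at_z(d,o+(np.array(p)+.5)/2-.5,z)
s=f((311,410));print("centre",s)
ang=lambda v:np.degrees(np.arctan2(v[1],v[0]))%360
P=[(272,490),(375,472),(213,412),(232,366),(368,343),(402,380)]
A=[ang(f(p)-s) for p in P];print(np.round(A),[np.linalg.norm(f(p)-s).round(4) for p in P])
e=[f(p) for p in((195,410),(427,410),(311,305),(311,514))];print(np.linalg.norm(e[0]-e[1]),np.linalg.norm(e[2]-e[3]))
for k,(a,b,n) in enumerate(((0,1,0),(4,5,120),(2,3,240))):
    m=np.degrees(np.angle(np.exp(1j*np.radians(A[a]))+np.exp(1j*np.radians(A[b]))));print(((m-n+180)%360-180).round(1))
g=[f(p) for p in((311,410),)]
R=robot.get_tcp_rot();print(np.degrees(np.arctan2(R[1,0],R[0,0])),robot.get_eef_pos())
E
```

```text
centre [ 0.51500976 -0.14526646  0.1735    ]
[353.  59. 288. 254. 159. 127.] [np.float64(0.0221), np.float64(0.0212), np.float64(0.0213), np.float64(0.0197), np.float64(0.0197), np.float64(0.0207)]
0.0502484514052047 0.05091218341960987
26.1
23.0
31.1
106.54642200166174 [ 0.51824799 -0.14346098  0.13943305]
```

```bash
python3 - <<'E'
from h import *
R=down(107.5); c=np.array([.5210,-.1440])
robot.move_straight([*c,.125],R,v=.06); robot.pause(.3)
F0=robot.get_force()
for z in(.100,.090,.080,.072,.064,.056,.048):
    hit=robot.move_straight([*c,z],v=.05,force_limit=12)
    p=robot.get_eef_pos();F=robot.get_force()-F0
    print(z,hit,np.round(p,4),F.round(1),np.round(robot.get_moment(),2),round(robot.get_time_s(),2))
    if hit: break
d=wrist("ins1"); cv2.imwrite("pics/ins1b.png",cv2.resize(d["color"][60:,100:420,::-1],None,fx=2,fy=2,interpolation=2)[:600])
S=viewer.get_image("side")["color"];p=S[140:215,215:315,::-1];cv2.imwrite("pics/ins1s.png",cv2.resize(p,None,fx=6,fy=6,interpolation=2))
E
```

```text
0.1 False [ 0.521  -0.144   0.0998] [0.  0.3 0.2] [-0.01 -0.03  0.02] 9.07
0.09 False [ 0.5206 -0.1438  0.0894] [ 1.5 -0.3 -0. ] [-0.01 -0.03 -0.04] 9.43
0.08 False [ 0.5206 -0.1438  0.0793] [ 1.  -0.9  0.2] [ 0.02  0.02 -0.02] 9.78
0.072 False [ 0.5206 -0.1438  0.0714] [ 1.2 -1.   0.4] [0.01 0.06 0.01] 10.08
0.064 False [ 0.5205 -0.1438  0.0634] [2.4 0.6 0.4] [ 0.01  0.01 -0.  ] 10.39
0.056 False [ 0.5206 -0.1438  0.0554] [ 1.2 -0.1  0.7] [ 0.04  0.01 -0.  ] 10.7
0.048 False [ 0.521  -0.1441  0.0478] [ 0.8 -0.4  1.2] [-0.06 -0.02 -0.07] 11.01
```

It slid down with under 3 N. I'll touch down gently, release, retreat and check.

```bash
python3 - <<'E'
from h import *
c=np.array([.5210,-.1440])
h=robot.move_straight([*c,.042],v=.02,force_limit=8);p=robot.get_eef_pos();print(h,p,robot.get_force())
robot.gripper_open();robot.pause(.2);p=robot.get_eef_pos()
robot.move_straight([*c,.23],v=.12)
d=wrist("fin");print(robot.get_time_s(),robot.get_opening(),robot.get_force())
x,y=proj(d,[.5185,-.1447,.06]);x0,y0=max(int(x-100),0),max(int(y-75),0);print(x0,y0)
a=cv2.resize(d["color"][y0:y0+150,x0:x0+200,::-1],None,fx=4,fy=4,interpolation=2)
cv2.imwrite("pics/finb.png",a)
D=viewer.get_image("side");np.savez("pics/side1.npz",**D)
cv2.imwrite("pics/sideb.png",cv2.resize(D["color"][130:250,180:340,::-1],None,fx=5,fy=5,interpolation=2))
E
```

```text
True [ 0.52079286 -0.14393994  0.04776195] [-0.36457301  0.37665678  3.55965625]
13.7 0.08518630803230555 [-0.47571083  0.31973993 -0.60988126]
154 96
```

View pics/finb.png

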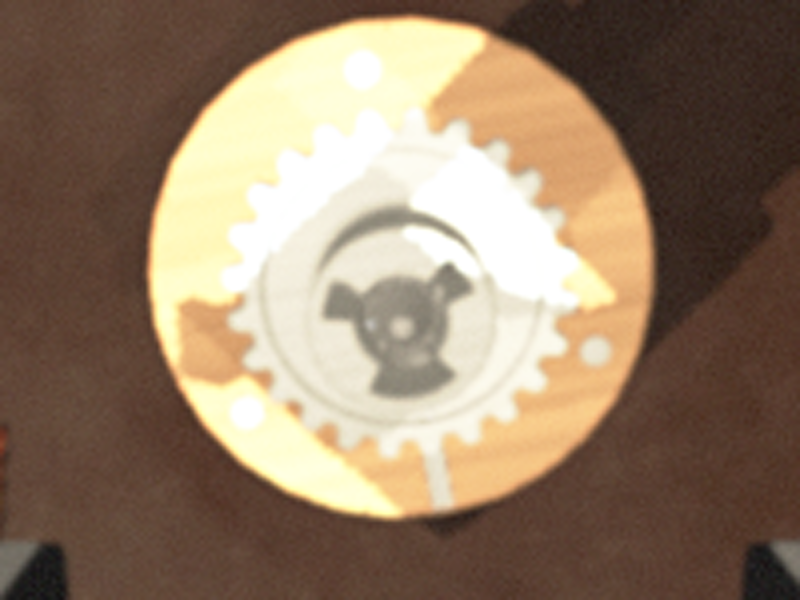

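View pics/sideb.png

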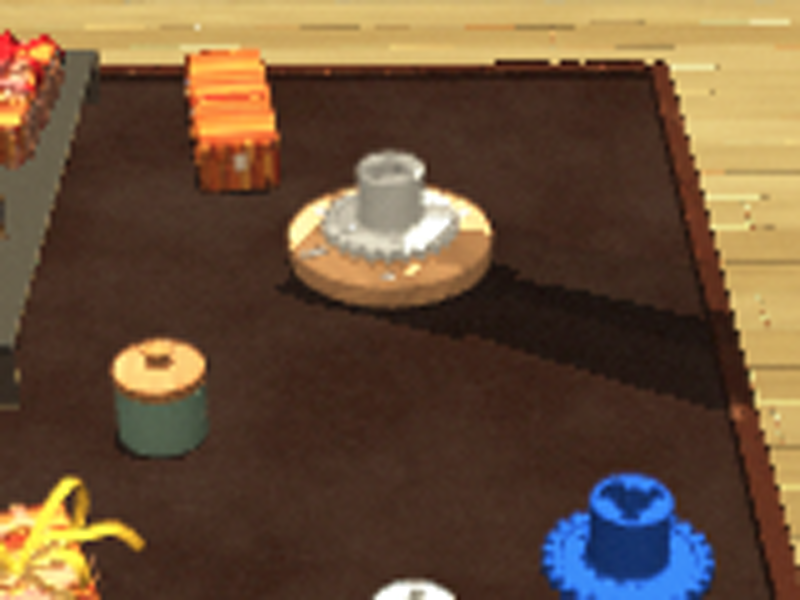

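The cog lies flat and concentric on the stand. The hub fills the bore, centred at about (402,325), and the wide slot at (412,385) points toward the oak marker bar at (440,480). The canister and bar look unmoved. Contact at TCP z 0.0478 matches full seating (0.028 + 0.0198).

```bash
python3 - <<'E'
from rig import robot
robot.sign_off(); print(robot.get_time_s())
E
```

```text
the job is handed in; nothing more can be done
the job is handed in; nothing more can be done
```

I gripped the large cog by its sleeve and turned it by about 17° to line up the wide slot with the wide spline. I then slid it down the hub, let go and backed off. The job is handed in; the clock read 13.7 s just before hand-in.

**Last checks:**
- **Seating:** the cog slid down with under 3 N and met firm contact at a tool height of 47.8 mm, which is the height expected for fully home.
- **Fit:** the last wrist and side pictures show it flat and centred, with the wide slot pointing to the oak marker bar.
- **Clearance:** the gripper is open and about 18 cm above the release height.
- **Bystanders:** the canister and the striped bar look unmoved in the last side picture. The small cog is only partly in that crop; the arm never went near it.

**What disagreed:** the cog's position before the grasp came out about 4 mm different from its flange than from its sleeve rim. The disc and washer estimates of the hub also differed by about 4 mm. I moved the tool a few millimetres before lowering to allow for this, based on a picture of the cog in the gripper, and it went on without binding.

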